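Shut the desiccator and lift the crucible carrier ready to go

TASK

The carrier with the four covered crucibles has just come out of the desiccator cabinet: first push the cabinet's open door fully shut, without slamming it, until it snaps home on its roller catch and stays shut. Then take that carrier (not the empty one) by its handle, lift it about 10 cm straight up off its tray, and finish while still holding it there in the gripper, level and steady, with all four crucibles in their places. Leave everything else on the bench as it stands.

Things in the scene. Friction and masses are not known exactly. Their poses are not given: they have to be found in the camera images.
- door (a joint): Hinge angle of the desiccator's door, rad: 0 shut, positive open (starts 0.45 to 1.0, swings to 1.6). It turns easily and stays where left. In the last 0.05 rad its strike rides over a sprung roller: up to about 6 N against you at door_push, crown at about 0.02 rad; past it the roller pulls the door in to 0 and holds it. At 0 it meets a rigid stop: come up slowly and stop pushing there.
- door_hinge (a point): On the door's vertical hinge axis, at the outer face, half the door's height (152 mm above the bench). Turns with the door: x points square into the door from outside (the closing direction), y runs along the outer face from hinge to free edge, z up. Door: white frame, clear window, 295 mm wide, 265 high, 16 thick.
- door_push (a point): Point on the flat outer face of the door's top rail, a good place to push with the fingertips: 210 mm from the hinge axis, 85 mm from the free edge, 20 mm below the door's top edge, 265 mm above the bench. Axes as door_hinge. A vertical pull handle stands 35 mm out from this face near the free edge, 75 to 175 mm above the bench; keep above it.
- desiccator: Fixed white cabinet with clear sides, 300 mm wide, 280 deep, 300 high (15 mm above the door's top edge), at the robot's right. Origin at the centre of its underside; its own -x is the front with the door, turned roughly to world +y. The hinge is on the side nearer the robot; the free edge swings out to the robot's left.
- carrier: Loaded crucible carrier: a steel stand of two 100 x 100 mm decks (30 mm high) with four pockets, and a bail handle over the middle: two thin uprights 48 mm apart along its x axis, joined by a black hand grip. Origin at the centre of its underside, z up. With crucibles 0.4 to 0.7 kg, balanced under the grip.
- carrier_grip (a point): Centre of the carrier's black hand grip, 120 mm above the carrier's underside. The grip is a bar 62 mm long along the carrier's x axis, 14 mm wide along its y axis and 18 mm high; pinch it across the 14 mm from above. The crucibles' tops are 65 mm below it.
- tray: The fixed shallow aluminium tray the loaded carrier stands on, 160 x 160 mm, rim 14 mm high, floor 3 mm thick; origin at the centre of its underside (bench height), z up.
- spare_tray: An equal fixed tray, on which the empty carrier stands; the two trays may be in either of two places.
- spare_carrier: An empty carrier of the same make, 129 mm high, without crucibles; leave it alone. Origin at the centre of its underside.
- crucible0: One of the four covered white porcelain crucibles, 39 mm across the lid, 24 mm at the foot and 45 mm high, standing loose in a pocket of the carrier (27 mm off its middle in x and y, foot 10 mm above the carrier's underside, 2 mm play). Origin at the centre of its underside.
- crucible1: One of the four covered white porcelain crucibles, 39 mm across the lid, 24 mm at the foot and 45 mm high, standing loose in a pocket of the carrier (27 mm off its middle in x and y, foot 10 mm above the carrier's underside, 2 mm play). Origin at the centre of its underside.
- crucible2: One of the four covered white porcelain crucibles, 39 mm across the lid, 24 mm at the foot and 45 mm high, standing loose in a pocket of the carrier (27 mm off its middle in x and y, foot 10 mm above the carrier's underside, 2 mm play). Origin at the centre of its underside.
- crucible3: One of the four covered white porcelain crucibles, 39 mm across the lid, 24 mm at the foot and 45 mm high, standing loose in a pocket of the carrier (27 mm off its middle in x and y, foot 10 mm above the carrier's underside, 2 mm play). Origin at the centre of its underside.
- beaker: Glass beaker, 70 mm across, 95 mm high; leave alone. Origin under its centre.
- reagent_jar: Amber jar with black lid, 64 mm across, 100 mm high; leave alone. Origin under its centre.
- wash_bottle: White wash bottle with a bent spout, 66 mm across, 200 mm high; leave alone. Origin under its centre.
- weighing_bottle: Small stoppered glass weighing bottle, 52 mm across, 60 mm high; leave alone. Origin under its centre.
- evaporating_dish: White porcelain dish, 84 mm across, 35 mm high; leave alone. Origin under its centre.
- tongs: Steel crucible tongs lying flat, 240 mm long along their x axis, 10 mm high; leave alone. Origin under the rivet.
Not all that is in view belongs to the job. What is shaped like the spare_tray but brown or pink is not meant.

How it is judged:
By the outcome, as a careful person would: the job done as asked, in the order asked, and still so for the second after the job is handed in, while the arm keeps its last pose, push and grip.
It also fails if it takes over 54 s, if anything falls off the work surface, if the arm or the gripper's body presses on something with over 40 N, if the wrist force passes 120 N, or if a joint passes its speed limit or range.

ROBOT

A 6-joint arm with a two-finger parallel gripper is mounted at the origin on the work surface. World frame = base frame: x ahead of the robot, y to its left, z up, the work surface at z = 0. Lengths are in m, angles in rad, forces in N, time in s.
With the tool pointing down it reaches from about 0.35 to 0.975 m from the base axis. Payload 4.9 kg.
Tool frame: the origin (TCP) lies at the very end of the fingers, on their centre line; the grasp point (between the pads) lies 19 mm behind it (manip.hold_point_z is the distance from the TCP to the grasp point, in m); z points along the fingers, y is the direction in which the jaws open and shut (so a half turn about z gives the same grasp; the last joint's range is limited). The gripper opens to 85 mm and grips with 20 to 120 N. Pads are 22 mm wide; open, the fingers measure 114 mm over their backs; the gripper's body (76 mm by 85 mm) begins 54 mm behind the grasp point. The pads swing forward as they close: fully open they stand 13 mm farther back than shut.
Start: joints at [1.181, 0.053, 1.613, -0, 1.476, -0.119], TCP at [0.167, 0.602, 0.231] pointing down, gripper open.
Joint ranges: [-3.01, 3.01], [-1.01, 2.22], [0.06, 2.58], [-1.02, 4.17], [0.09, 2.62], [-3.14, 3.14]. Speed limits (rad/s): [2.57, 2.57, 3.14, 3.14, 3.14, 3.14].

INTERFACE

Orientations are given as a unit quaternion [w, x, y, z].
In Python, from plant import monitor, grab_frame, camera_params, ticket, manip gives the robot as it stands.
- The arm moves only by the tool play_rows, never from a script. Its argument "commands" is a list of rows, each an object of numbers: "dx", "dy", "dz": the shift along the tool's x, y, z in cm; "rx", "ry", "rz": the turn, a rotation vector about the tool's x, y, z in rad; "claw": the closure, from 0 (fully open) to 1 (shut). In form: [{"dx": .., "dy": .., "dz": .., "rx": .., "ry": .., "rz": .., "claw": ..}, ...]. A call has 1 to 5 rows; each row is the pose to reach, as a shift and turn from the pose measured when the call began, along the tool's axes at that moment; what a row does not reach only later rows make up. A row lasts 1/10 s, in which the tool goes at most 50 mm and 8.59 degrees, less where a joint would pass 70% of its speed; a pose out of reach is approached as far as the arm can. A call with a gripper value outside its range is refused whole. The fingers move at their own pace and stop on an object; the grip force is fixed at half the most. Time passes only in rows, so rows that repeat a pose let the fingers close. It gives the time, the measured TCP pose, the force and the opening at its end, in the units of the state.
- monitor.state(): the state, without advancing time (a new reading comes with each control period).
- grab_frame(name): name is "scene" or "side" or "wrist"; returns the picture (480x640x3 uint8, blue, green, red); there is no depth.
- camera_params(name): a dict with "fx", "fy", "cx", "cy" (pixels), "rvec" (rotation vector, rad) and "tvec" (3), from world to camera coordinates, as OpenCV has them; the wrist camera has in their place "tool_from_camera" (4x4, takes a point from camera to tool coordinates, whose origin is the TCP and whose axes are the flange's). Camera axes: x right, y down, z forward; pixel columns grow to the right and rows downward; lengths in m; the calibration is good to about 2 mm. A picture is of the moment at which its call begins: read the wrist's pose just before it. camera_params takes no time and is no camera call.
- ticket.job_done(): hands the job in, once; it reports no verdict.
The state is a dict: "time": time; "joint_pos": joint angles; "joint_vel": joint speeds; "joint_efforts": joint torques, N m; "tool_pos": TCP position; "tool_rot": TCP orientation; "contact_force": force on the tool from outside, world axes, zero at the start; "ft_torque": the same for the moment, N m; "gripper_width": opening from 0.0 (shut) to 1.0 (fully open).
Only numpy, scipy, OpenCV 4.12 (cv2) and the standard library are available. Lean on these libraries where they do the work, as an engineer would, in place of code of your own. Each camera call takes 0.05 s, during which the arm holds its last target.

## Working session

There is one attempt and no reset: what is moved stays moved. The work goes in short steps, Python scripts to look and compute and a tool call to move; the robot and the scene stay as the last step left them, time stands still between calls to the robot, and variables do not carry over. Pictures are saved under pics/ and viewed, and the job is handed in when it is done.

Besides the shell and the picture viewer there is one more tool, called after "Call:" as name(argument=value, ...) on one line, values as JSON. play_rows: Moves the arm, as the interface text tells. Its arguments: {"type":"object","properties":{"commands":{"type":"array"}},"required":["commands"]}

```bash
mkdir -p pics; ls
python3 - <<'E'
from plant import monitor, grab_frame, camera_params, ticket, manip
import cv2
s=monitor.state()
for k,v in s.items(): print(k,v)
for n in ("scene","side","wrist"):
    cv2.imwrite(f"pics/{n}0.png",grab_frame(n)); print(n,camera_params(n))
print(manip.hold_point_z)
E
```

```text
pics
time 0.0
joint_pos [ 1.18099530e+00  5.33495144e-02  1.61431861e+00  9.37777379e-06
  1.47599372e+00 -1.19004294e-01]
joint_vel [-0.00217757 -0.00063911 -0.00089478 -0.00046505 -0.00010257  0.00069377]
joint_efforts [ 2.15082626e-03 -3.93695855e+01 -3.70169449e+01  9.99177701e-05
  7.26430735e-03  2.57403528e-06]
tool_pos [0.16694497 0.60163557 0.23005287]
tool_rot [-2.64891636e-04  1.34985415e-01  9.90847045e-01 -1.00012346e-03]
contact_force [ 0.30709493  0.43426095 -0.57669189]
ft_torque [-0.02690639  0.02104833  0.04268198]
gripper_width 1.0004799377494367
scene {'fx': 615.6112763594326, 'fy': 615.6112763594326, 'cx': 311.29102201120673, 'cy': 237.32319377950304, 'rvec': array([ 1.65688848,  1.85212947, -0.82156769]), 'tvec': array([ 0.04658241, -0.22247535,  2.15962153])}
side {'fx': 625.0090396025485, 'fy': 625.0090396025485, 'cx': 309.13658104857586, 'cy': 244.08930234345445, 'rvec': array([ 0.10582566, -2.7019059 ,  1.49484582]), 'tvec': array([0.51442619, 0.14649503, 1.98440829])}
wrist {'fx': 337.3000934393003, 'fy': 337.3000934393003, 'cx': 320.4862905443561, 'cy': 234.6401794580884, 'tool_from_camera': array([[-7.72547784e-04, -9.57562604e-01, -2.88224328e-01,
         7.37485000e-02],
       [ 9.99999284e-01, -4.76440927e-04, -1.09749658e-03,
        -4.91011587e-04],
       [ 9.13599820e-04, -2.88224970e-01,  9.57562286e-01,
        -1.43068764e-01],
       [ 0.00000000e+00,  0.00000000e+00,  0.00000000e+00,
         1.00000000e+00]])}
0.0187
```

View pics/scene0.png

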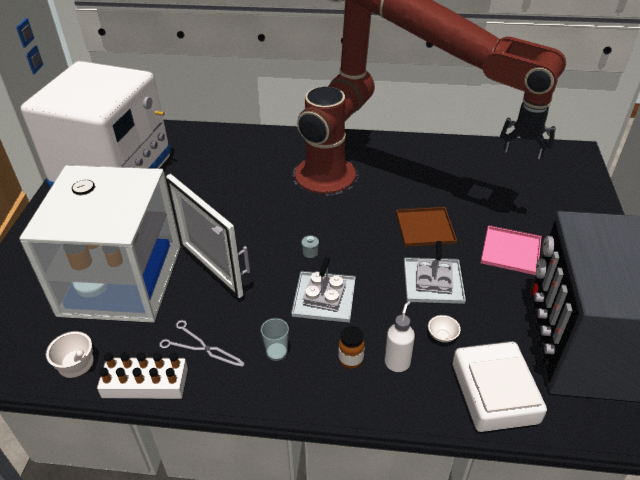

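View pics/side0.png

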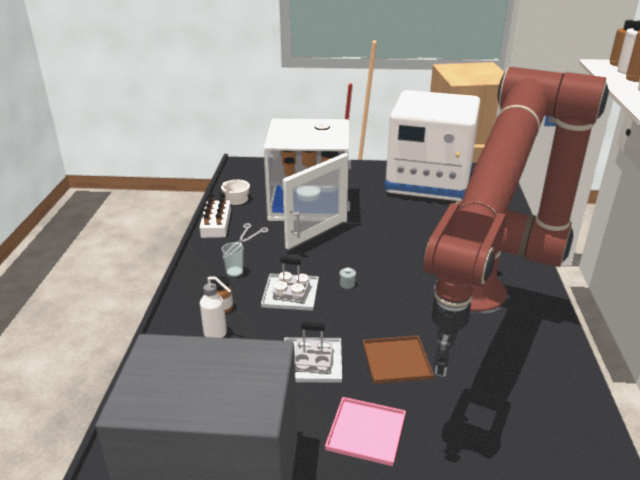

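View pics/wrist0.png

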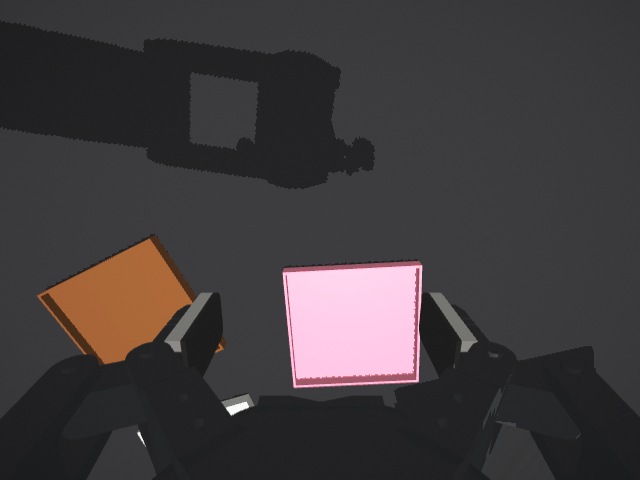

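The loaded carrier is at scene (323,290) and side (290,288). The empty one is at scene (434,277). The open door runs from its hinge edge at about scene (172,180) to its free edge at about (240,290). I'll enlarge these next.

Run:
```python
import cv2
a=cv2.imread("pics/scene0.png");b=cv2.imread("pics/side0.png")
def c(im,x,y,w,h,k,n): cv2.imwrite("pics/"+n,cv2.resize(im[y:y+h,x:x+w],None,fx=k,fy=k,interpolation=cv2.INTER_CUBIC))
c(a,20,160,240,160,3.333,"c1.png")
c(a,280,230,100,100,6,"c2.png")
c(b,250,110,120,150,4,"c3.png")
c(b,240,240,120,80,6,"c4.png")
```

```text
(no output)
```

View pics/c1.png

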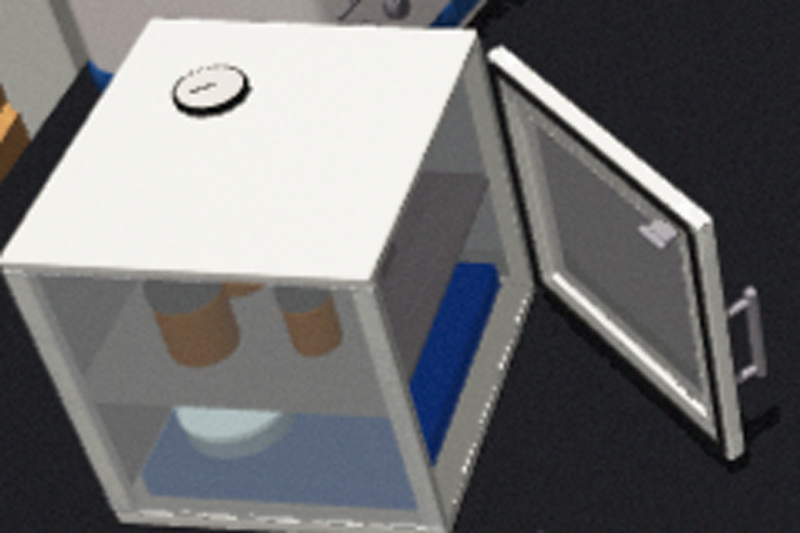

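View pics/c2.png

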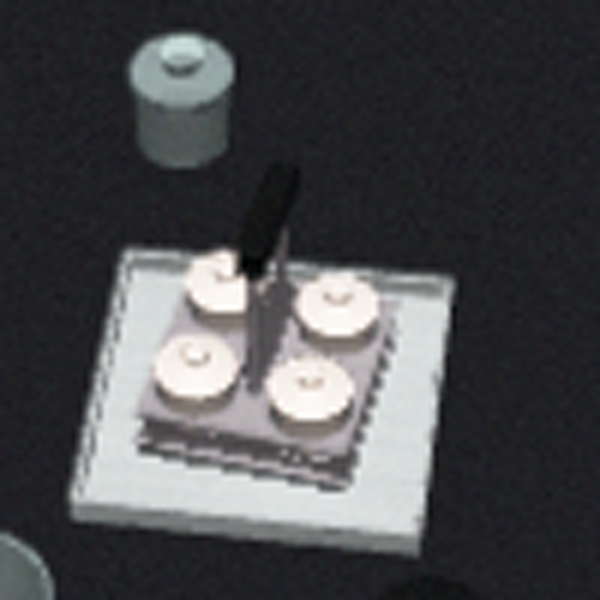

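View pics/c3.png

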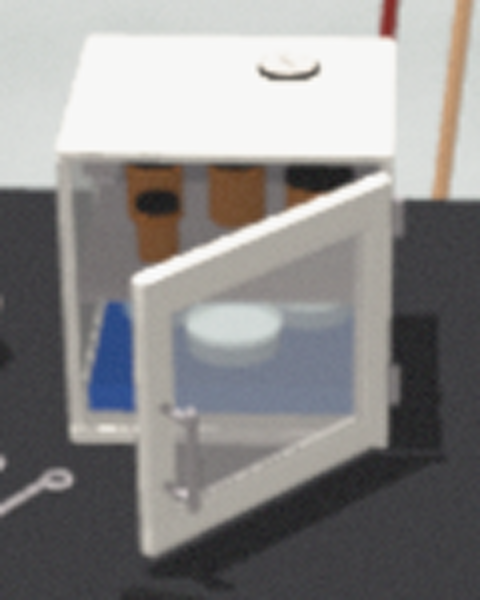

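View pics/c4.png

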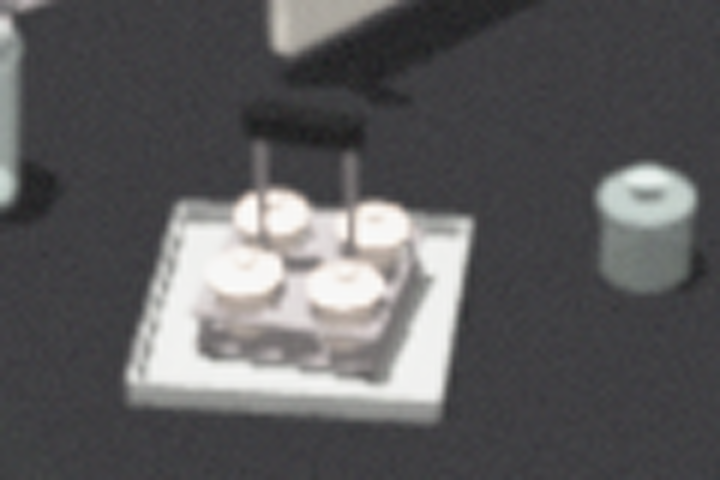

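```bash
cat > h.py <<'E'
import numpy as np, cv2
from plant import monitor, camera_params
from scipy.spatial.transform import Rotation as R
def ray(n,uv):
    p=camera_params(n); Rm=cv2.Rodrigues(p['rvec'])[0]; o=-Rm.T@p['tvec']
    d=Rm.T@np.array([(uv[0]-p['cx'])/p['fx'],(uv[1]-p['cy'])/p['fy'],1.]); return o,d/np.linalg.norm(d)
def plane(n,uv,z):
    o,d=ray(n,uv); return (o+d*(z-o[2])/d[2])
def proj(n,P):
    p=camera_params(n); return cv2.projectPoints(np.atleast_2d(np.float64(P)),p['rvec'],p['tvec'],np.array([[p['fx'],0,p['cx']],[0,p['fy'],p['cy']],[0,0,1]]),None)[0][:,0]
def tri(obs):
    A=np.zeros((3,3));b=np.zeros(3)
    for n,uv in obs:
        o,d=ray(n,uv);M=np.eye(3)-np.outer(d,d);A+=M;b+=M@o
    return np.linalg.solve(A,b)
def totool(P):
    s=monitor.state(); w,x,y,z=s['tool_rot']; return R.from_quat([x,y,z,w]).inv().apply(np.array(P)-s['tool_pos'])*100
E
python3 - <<'E'
from h import *
np.set_printoptions(precision=4,suppress=True)
S=lambda u,v,k,x,y:(u/k+x,v/k+y)
print("cab scene"); 
for q in [(150,20),(475,30),(373,280),(5,265)]: print(plane("scene",S(*q,10/3,20,160),.3))
print("cab side")
for q in [(92,38),(395,40),(395,158),(60,158)]: print(plane("side",S(*q,4,250,110),.3))
print("door top scene hinge-inner, hinge top, free in, free out")
for q in [(490,55),(497,46),(697,224),(710,220)]: print(plane("scene",S(*q,10/3,20,160),.2845))
print("door bot free scene",plane("scene",S(735,458,10/3,20,160),.0195))
print("side: free outer, hinge outer top")
for q in [(137,286),(388,180)]: print(plane("side",S(*q,4,250,110),.2845))
for q in [(150,553),(385,447)]: print(plane("side",S(*q,4,250,110),.0195))
print("grip", tri([("scene",S(270,217,6,280,230)),("side",S(305,122,6,240,240))]))
print("ends scene"); 
for q in [(287,168),(252,268)]: print(plane("scene",S(*q,6,280,230),.127))
print("ends side"); 
for q in [(246,116),(362,128)]: print(plane("side",S(*q,6,240,240),.127))
print("lids z~.052 scene")
for q in [(213,285),(338,310),(310,390),(197,368)]: print(plane("scene",S(*q,6,280,230),.055))
for q in [(272,217),(378,232),(345,290),(243,277)]: print(plane("side",S(*q,6,240,240),.055))
E
```

```text
cab scene
[ 0.4276 -0.6807  0.3   ]
[ 0.415  -0.4049  0.3   ]
[ 0.7141 -0.3901  0.3   ]
[ 0.7259 -0.6637  0.3   ]
cab side
[ 0.7118 -0.6706  0.3   ]
[ 0.416  -0.6809  0.3   ]
[ 0.407  -0.3959  0.3   ]
[ 0.7009 -0.3792  0.3   ]
door top scene hinge-inner, hinge top, free in, free out
[ 0.4273 -0.3913  0.2845]
[ 0.4147 -0.389   0.2845]
[ 0.6149 -0.1757  0.2845]
[ 0.6095 -0.167   0.2845]
door bot free scene [ 0.6134 -0.1727  0.0195]
side: free outer, hinge outer top
[ 0.6074 -0.1632  0.2845]
[ 0.4124 -0.3834  0.2845]
[ 0.6068 -0.1782  0.0195]
[ 0.4096 -0.3751  0.0195]
grip [0.5677 0.0587 0.1252]
ends scene
[0.541  0.0648 0.127 ]
[0.6047 0.0556 0.127 ]
ends side
[0.5968 0.0541 0.127 ]
[0.5365 0.0612 0.127 ]
lids z~.052 scene
[0.5494 0.0312 0.055 ]
[0.5592 0.0905 0.055 ]
[0.6096 0.0822 0.055 ]
[0.6017 0.0298 0.055 ]
[0.5874 0.0406 0.055 ]
[0.5306 0.0504 0.055 ]
[0.5426 0.1024 0.055 ]
[0.596  0.0948 0.055 ]
```

The loaded carrier's grip is at about (0.568, 0.059, 0.125), with its x axis at about -0.13 rad. The door hinge is at about (0.412, -0.386), and the door stands open about 0.79 rad against a cabinet yaw of about 0.05. I'll push with the fingers shut and the tool pointing down, so the side of the fingers meets the rail.

```bash
cat >> h.py <<'E'
def go(targets):
    """targets: (x,y,z,yaw of tool x) tool-down; prints row numbers"""
    s=monitor.state(); w,x,y,z=s['tool_rot']; R0=R.from_quat([x,y,z,w])
    print('t',round(s['time'],2),'pos',np.round(s['tool_pos'],4),'yaw',round(np.arctan2(*R0.as_matrix()[[1,0],0]),3),'F',np.round(s['contact_force'],1),'g',round(s['gripper_width'],2))
    for t in targets:
        d=R0.inv().apply(np.array(t[:3])-s['tool_pos'])*100
        c,q=np.cos(t[3]),np.sin(t[3]); Rt=R.from_matrix(np.array([[c,q,0],[q,-c,0],[0,0,-1.]]))
        print(np.round(d,2),np.round((R0.inv()*Rt).as_rotvec(),3))
H=np.array([.412,-.386]);A0=.05
def door(th,off,z,r=.21):
    a=A0+th; return (H[0]+r*np.cos(a)-off*np.sin(a),H[1]+r*np.sin(a)+off*np.cos(a),z,a+np.pi/2)
E
python3 - <<'E'
from h import *
go([(.42,.30,.34,2.6),(.5,0,.34,2.5),door(.79,.055,.33),door(.79,.055,.262)])
E
```

```text
t 0.15 pos [0.167  0.6018 0.2303] yaw 2.871 F [ 0.6 -0.5 -0.4] g 1.0
[-32.45 -22.33 -10.94] [-0.002  0.     0.271]
[-48.18 -49.09 -10.9 ] [-0.002  0.     0.371]
[-54.42 -67.38  -9.87] [-0.002  0.     0.46 ]
[-54.42 -67.37  -3.07] [-0.002  0.     0.46 ]
```

Call:
play_rows(commands=[{"dx": -6,"dy": -4,"dz": -4,"rz": 0.1,"claw": 1},{"dx": -12,"dy": -8,"dz": -8,"rz": 0.2,"claw": 1},{"dx": -32,"dy": -22,"dz": -11,"rz": 0.27,"claw": 1},{"dx": -32,"dy": -22,"dz": -11,"rz": 0.27,"claw": 1},{"dx": -32,"dy": -22,"dz": -11,"rz": 0.27,"claw": 1}])

```text
invalid input
```

Run:
```python
from h import *
go([(.42,.30,.34,2.6),(.5,0,.34,2.5),door(.79,.055,.33),door(.79,.055,.262)])
```

```text
t 0.15 pos [0.167  0.6018 0.2303] yaw 2.871 F [ 0.6 -0.5 -0.4] g 1.0
[-32.45 -22.33 -10.94] [-0.002  0.     0.271]
[-48.18 -49.09 -10.9 ] [-0.002  0.     0.371]
[-54.42 -67.38  -9.87] [-0.002  0.     0.46 ]
[-54.42 -67.37  -3.07] [-0.002  0.     0.46 ]
```

The call was refused. It may need all seven keys in each row.

Call:
play_rows(commands=[{"dx": -6,"dy": -4,"dz": -4,"rx": 0,"ry": 0,"rz": 0.1,"claw": 1},{"dx": -12,"dy": -8,"dz": -8,"rx": 0,"ry": 0,"rz": 0.2,"claw": 1},{"dx": -32,"dy": -22,"dz": -11,"rx": 0,"ry": 0,"rz": 0.27,"claw": 1},{"dx": -32,"dy": -22,"dz": -11,"rx": 0,"ry": 0,"rz": 0.27,"claw": 1},{"dx": -32,"dy": -22,"dz": -11,"rx": 0,"ry": 0,"rz": 0.27,"claw": 1}])

```text
time: 0.65
tool_pos: [0.319, 0.421, 0.3095]
tool_rot: [-0.0, 0.267, 0.964, -0.001]
contact_force: [1.4, 0.4, 0.1]
gripper_width: 0.146
```

Run:
```python
from h import *
go([(.42,.30,.34,2.6),(.5,0,.34,2.5),door(.79,.055,.33),door(.79,.055,.262)])
```

```text
t 0.65 pos [0.319  0.421  0.3095] yaw 2.601 F [1.4 0.4 0.1] g 0.15
[-14.89  -5.18  -3.04] [-0.001  0.     0.001]
[-37.18 -26.8   -3.  ] [-0.001  0.     0.101]
[-48.06 -42.76  -1.97] [-0.001  0.001  0.191]
[-48.06 -42.75   4.83] [-0.001  0.001  0.191]
```

Call:
play_rows(commands=[{"dx": -37,"dy": -27,"dz": -3,"rx": 0,"ry": 0,"rz": 0.1,"claw": 1},{"dx": -37,"dy": -27,"dz": -3,"rx": 0,"ry": 0,"rz": 0.1,"claw": 1},{"dx": -37,"dy": -27,"dz": -3,"rx": 0,"ry": 0,"rz": 0.1,"claw": 1},{"dx": -37,"dy": -27,"dz": -3,"rx": 0,"ry": 0,"rz": 0.1,"claw": 1},{"dx": -37,"dy": -27,"dz": -3,"rx": 0,"ry": 0,"rz": 0.1,"claw": 1}])

```text
time: 1.15
tool_pos: [0.4156, 0.1909, 0.3259]
tool_rot: [0.0, 0.315, 0.949, -0.001]
contact_force: [0.1, -0.2, 0.1]
gripper_width: 0.002
```

Call:
play_rows(commands=[{"dx": -18,"dy": -8,"dz": 0,"rx": 0,"ry": 0,"rz": 0.0,"claw": 1},{"dx": -18,"dy": -8,"dz": 0,"rx": 0,"ry": 0,"rz": 0.0,"claw": 1},{"dx": -18,"dy": -8,"dz": 0,"rx": 0,"ry": 0,"rz": 0.0,"claw": 1},{"dx": -18,"dy": -8,"dz": 0,"rx": 0,"ry": 0,"rz": 0.0,"claw": 1}])

```text
time: 1.55
tool_pos: [0.5127, 0.0172, 0.3259]
tool_rot: [0.0, 0.315, 0.949, -0.001]
contact_force: [0.6, 0.5, 0.8]
gripper_width: -0.001
```

Run:
```python
from h import *
go([(.5,0,.34,2.5),door(.79,.055,.33),door(.79,.055,.262)])
```

```text
t 1.55 pos [0.5127 0.0172 0.3259] yaw 2.501 F [0.6 0.5 0.8] g -0.0
[-0.01 -2.14 -1.41] [-0.001  0.001  0.001]
[-12.43 -16.93  -0.38] [-0.001  0.001  0.09 ]
[-12.43 -16.93   6.42] [-0.001  0.001  0.09 ]
```

Call:
play_rows(commands=[{"dx": -12.4,"dy": -17,"dz": -0.4,"rx": 0,"ry": 0,"rz": 0.09,"claw": 1},{"dx": -12.4,"dy": -17,"dz": -0.4,"rx": 0,"ry": 0,"rz": 0.09,"claw": 1},{"dx": -12.4,"dy": -17,"dz": -0.4,"rx": 0,"ry": 0,"rz": 0.09,"claw": 1},{"dx": -12.4,"dy": -17,"dz": -0.4,"rx": 0,"ry": 0,"rz": 0.09,"claw": 1},{"dx": -12.4,"dy": -17,"dz": -0.4,"rx": 0,"ry": 0,"rz": 0.09,"claw": 1}])

```text
time: 2.05
tool_pos: [0.5097, -0.1973, 0.3295]
tool_rot: [-0.0, 0.36, 0.933, -0.001]
contact_force: [0.6, 0.4, -0.0]
gripper_width: 0.0
```

Run:
```python
from h import *
from plant import grab_frame
go([door(.79,.055,.33),door(.79,.055,.262)])
cv2.imwrite("pics/w1.png",grab_frame("wrist"));a=grab_frame("side")
cv2.imwrite("pics/s1.png",cv2.resize(a[90:270,230:450],None,fx=3.3,fy=3.3))
```

```text
t 2.05 pos [ 0.5097 -0.1973  0.3295] yaw 2.406 F [ 0.6  0.4 -0. ] g 0.0
[ 0.19  0.42 -0.05] [-0.002  0.    -0.005]
[0.19 0.44 6.75] [-0.002  0.    -0.005]
```

View pics/w1.png

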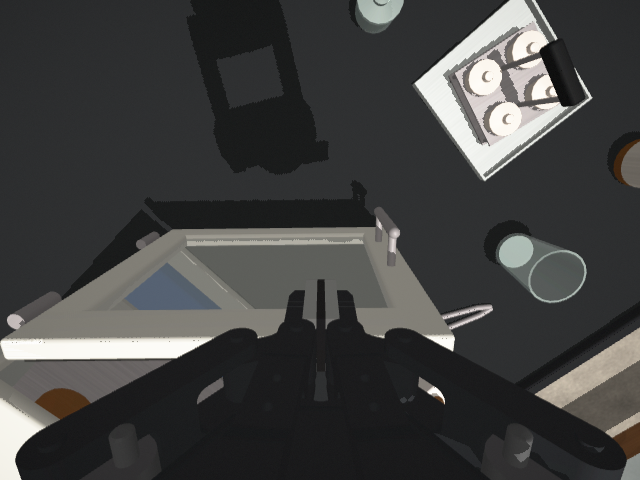

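View pics/s1.png

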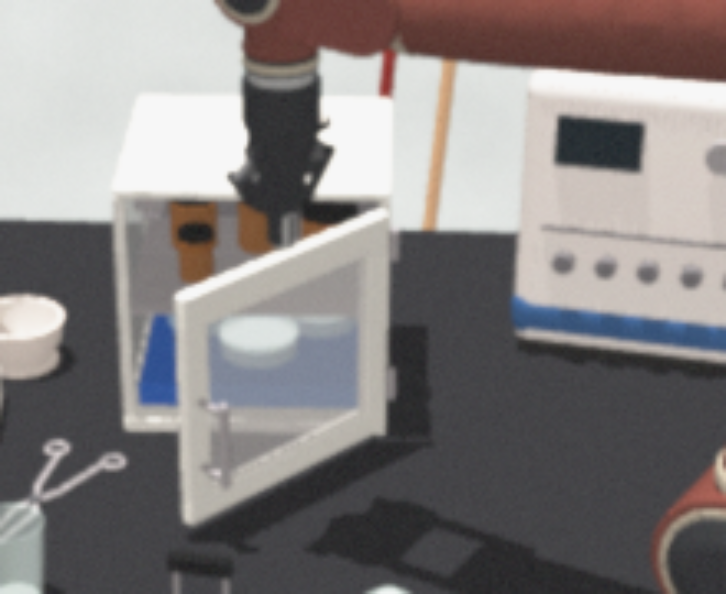

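Run:
```python
from h import *
np.set_printoptions(precision=4,suppress=True)
s=monitor.state();p=s['tool_pos']
print((proj("side",p)-[230,90])*3.3, proj("scene",p))
# door top outer edge from wrist view at z=.2845
c=camera_params("wrist");T=c['tool_from_camera'];w,x,y,z=s['tool_rot'];M=R.from_quat([x,y,z,w]).as_matrix()
def wp(uv,z):
    d=M@T[:3,:3]@np.array([(uv[0]-c['cx'])/c['fx'],(uv[1]-c['cy'])/c['fy'],1.]);o=M@T[:3,3]+p
    return o+d*(z-o[2])/d[2]
for q in [(5,340),(453,336)]: print(wp(q,.2845))
for q in [(375,210),(398,235)]: print(wp(q,.175))
```

```text
[[280.2616 248.7318]] [[228.7365 186.5817]]
[ 0.4136 -0.3825  0.2845]
[ 0.6042 -0.1665  0.2845]
[ 0.5371 -0.1543  0.175 ]
[ 0.5695 -0.1535  0.175 ]
```

The wrist view agrees: the hinge is at (0.413, -0.383) and the door line at about 0.845 rad. The fingertips are about 5 cm outside the face, clear of the door. I'll lower and then push.

Call:
play_rows(commands=[{"dx": 0,"dy": 0.4,"dz": 3.4,"rx": 0,"ry": 0,"rz": 0,"claw": 1},{"dx": 0,"dy": 0.4,"dz": 6.7,"rx": 0,"ry": 0,"rz": 0,"claw": 1},{"dx": -1.5,"dy": 0.4,"dz": 6.7,"rx": 0,"ry": 0,"rz": 0,"claw": 1},{"dx": -3,"dy": 0.4,"dz": 6.7,"rx": 0,"ry": 0,"rz": 0,"claw": 1}])

```text
time: 2.55
tool_pos: [0.5345, -0.2092, 0.2601]
tool_rot: [-0.002, 0.357, 0.934, 0.0]
contact_force: [0.0, -0.0, 0.2]
gripper_width: -0.003
```

```bash
sed -i 's/^H=.*/H=np.array([.413,-.384]);A0=.05/' h.py
python3 - <<'E'
from h import *
go([door(t,.010,.262) for t in (.79,.75,.7,.65,.6,.55)])
E
```

```text
t 2.55 pos [ 0.5345 -0.2092  0.2601] yaw 2.411 F [ 0.  -0.   0.2] g -0.0
[-1.62 -0.13 -0.2 ] [-0.001 -0.005 -0.   ]
[-2.46 -0.11 -0.2 ] [-0.001 -0.005  0.04 ]
[-3.51 -0.13 -0.21] [-0.001 -0.005  0.09 ]
[-4.56 -0.2  -0.21] [-0.002 -0.005  0.14 ]
[-5.6  -0.32 -0.22] [-0.002 -0.005  0.19 ]
[-6.64 -0.49 -0.22] [-0.002 -0.005  0.24 ]
```

Call:
play_rows(commands=[{"dx": -1.0,"dy": -0.1,"dz": -0.2,"rx": 0,"ry": 0,"rz": 0,"claw": 1},{"dx": -1.6,"dy": -0.1,"dz": -0.2,"rx": 0,"ry": 0,"rz": 0.01,"claw": 1},{"dx": -2.4,"dy": -0.1,"dz": -0.2,"rx": 0,"ry": 0,"rz": 0.04,"claw": 1},{"dx": -3.2,"dy": -0.1,"dz": -0.2,"rx": 0,"ry": 0,"rz": 0.075,"claw": 1},{"dx": -4.0,"dy": -0.15,"dz": -0.2,"rx": 0,"ry": 0,"rz": 0.115,"claw": 1}])

```text
time: 3.05
tool_pos: [0.5639, -0.2368, 0.2623]
tool_rot: [-0.002, 0.412, 0.911, 0.0]
contact_force: [-0.7, 0.8, -0.1]
gripper_width: -0.001
```

Run:
```python
from h import *
from plant import grab_frame
go([door(t,.010,.262) for t in (.63,.59,.55,.51,.47)])
a=grab_frame("side")
cv2.imwrite("pics/s2.png",cv2.resize(a[90:270,230:450],None,fx=3.3,fy=3.3))
```

```text
t 3.05 pos [ 0.5639 -0.2368  0.2623] yaw 2.293 F [-0.7  0.8 -0.1] g -0.0
[-0.96 -0.03  0.03] [-0.001 -0.004  0.043]
[-1.8  -0.04  0.02] [-0.002 -0.004  0.083]
[-2.64 -0.09  0.02] [-0.002 -0.004  0.123]
[-3.48 -0.17  0.02] [-0.002 -0.004  0.163]
[-4.31 -0.28  0.01] [-0.002 -0.004  0.203]
```

View pics/s2.png

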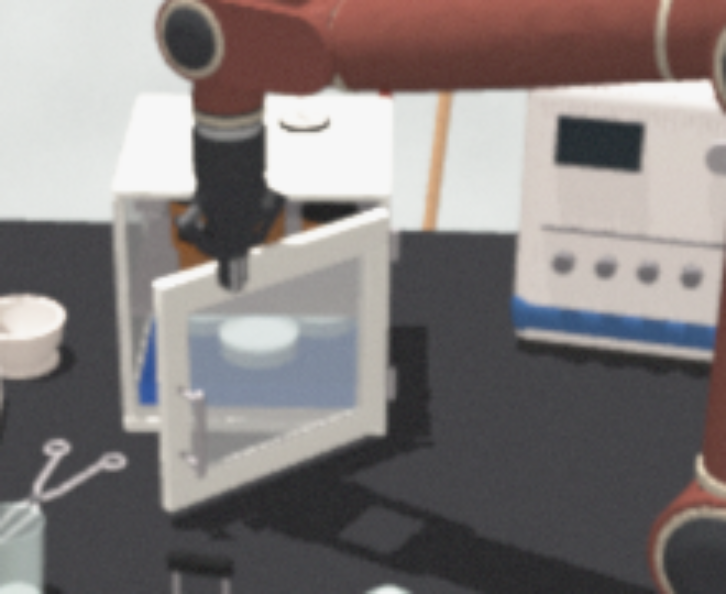

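The fingertips rest on the top rail at about crop (232,280), and the door follows: its free edge has moved from about column 180 to 157. I'll keep going along the arc.

Call:
play_rows(commands=[{"dx": -0.9,"dy": 0,"dz": 0,"rx": 0,"ry": 0,"rz": 0.04,"claw": 1},{"dx": -1.8,"dy": 0,"dz": 0,"rx": 0,"ry": 0,"rz": 0.08,"claw": 1},{"dx": -2.6,"dy": -0.1,"dz": 0,"rx": 0,"ry": 0,"rz": 0.12,"claw": 1},{"dx": -3.5,"dy": -0.2,"dz": 0,"rx": 0,"ry": 0,"rz": 0.16,"claw": 1},{"dx": -4.3,"dy": -0.3,"dz": 0,"rx": 0,"ry": 0,"rz": 0.2,"claw": 1}])

```text
time: 3.6
tool_pos: [0.5908, -0.2719, 0.2624]
tool_rot: [-0.002, 0.502, 0.865, -0.0]
contact_force: [-0.4, 0.7, 0.2]
gripper_width: 0.005
```

Run:
```python
from h import *
go([door(t,.010,.262) for t in (.43,.39,.35,.31,.27)])
```

```text
t 3.6 pos [ 0.5908 -0.2719  0.2624] yaw 2.09 F [-0.4  0.7  0.2] g 0.01
[-0.74  0.03  0.04] [-0.002 -0.003  0.039]
[-1.58  0.02  0.04] [-0.002 -0.003  0.079]
[-2.42 -0.03  0.03] [-0.002 -0.003  0.119]
[-3.26 -0.1   0.03] [-0.002 -0.003  0.159]
[-4.09 -0.21  0.03] [-0.002 -0.003  0.199]
```

Call:
play_rows(commands=[{"dx": -0.8,"dy": 0,"dz": 0,"rx": 0,"ry": 0,"rz": 0.04,"claw": 1},{"dx": -1.6,"dy": 0,"dz": 0,"rx": 0,"ry": 0,"rz": 0.08,"claw": 1},{"dx": -2.4,"dy": 0,"dz": 0,"rx": 0,"ry": 0,"rz": 0.12,"claw": 1},{"dx": -3.3,"dy": -0.1,"dz": 0,"rx": 0,"ry": 0,"rz": 0.16,"claw": 1},{"dx": -4.1,"dy": -0.2,"dz": 0,"rx": 0,"ry": 0,"rz": 0.2,"claw": 1}])

```text
time: 4.1
tool_pos: [0.6096, -0.3084, 0.2625]
tool_rot: [-0.002, 0.586, 0.81, -0.0]
contact_force: [-1.5, 0.9, -0.6]
gripper_width: 0.001
```

Run:
```python
from h import *
go([door(t,.010,.262) for t in (.23,.2,.17,.14,.11,.08)])
```

```text
t 4.1 pos [ 0.6096 -0.3084  0.2625] yaw 1.888 F [-1.5  0.9 -0.6] g 0.0
[-0.83 -0.02  0.05] [-0.002 -0.003  0.038]
[-1.46 -0.02  0.05] [-0.002 -0.002  0.068]
[-2.09 -0.04  0.05] [-0.002 -0.002  0.098]
[-2.72 -0.08  0.05] [-0.002 -0.002  0.128]
[-3.35 -0.14  0.05] [-0.002 -0.002  0.158]
[-3.97 -0.22  0.04] [-0.002 -0.002  0.188]
```

Call:
play_rows(commands=[{"dx": -0.7,"dy": 0,"dz": 0,"rx": 0,"ry": 0,"rz": 0.035,"claw": 1},{"dx": -1.3,"dy": 0,"dz": 0,"rx": 0,"ry": 0,"rz": 0.065,"claw": 1},{"dx": -1.8,"dy": 0,"dz": 0,"rx": 0,"ry": 0,"rz": 0.085,"claw": 1},{"dx": -2.2,"dy": 0,"dz": 0,"rx": 0,"ry": 0,"rz": 0.105,"claw": 1},{"dx": -2.6,"dy": -0.1,"dz": 0,"rx": 0,"ry": 0,"rz": 0.125,"claw": 1}])

```text
time: 4.6
tool_pos: [0.617, -0.3335, 0.2626]
tool_rot: [-0.002, 0.636, 0.771, -0.0]
contact_force: [0.2, -0.1, -0.3]
gripper_width: 0.0
```

Run:
```python
from h import *
from plant import grab_frame
go([door(t,.010,.262) for t in (.11,.08,.06,.04,.02,0)])
a=grab_frame("side")
cv2.imwrite("pics/s3.png",cv2.resize(a[110:250,250:370],None,fx=4,fy=4,interpolation=2))
a=grab_frame("scene")
cv2.imwrite("pics/sc3.png",cv2.resize(a[150:320,20:260],None,fx=3.333,fy=3.333,interpolation=2))
```

```text
t 4.6 pos [ 0.617  -0.3335  0.2626] yaw 1.762 F [ 0.2 -0.1 -0.3] g 0.0
[-0.74  0.03  0.05] [-0.002 -0.002  0.031]
[-1.37  0.04  0.05] [-0.002 -0.002  0.061]
[-1.79  0.03  0.05] [-0.002 -0.002  0.081]
[-2.21  0.01  0.05] [-0.002 -0.002  0.101]
[-2.63 -0.02  0.05] [-0.002 -0.002  0.121]
[-3.05 -0.06  0.05] [-0.002 -0.002  0.141]
```

View pics/s3.png

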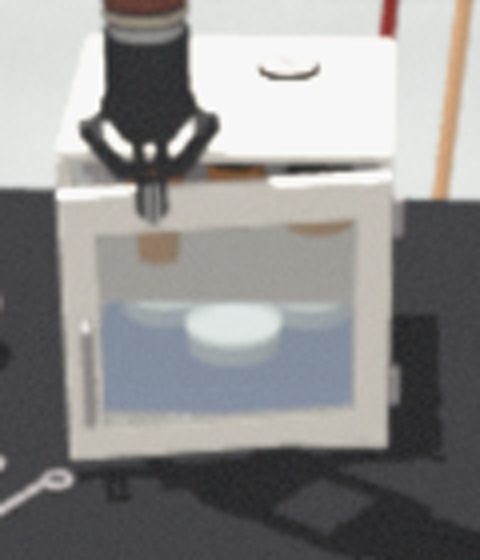

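View pics/sc3.png

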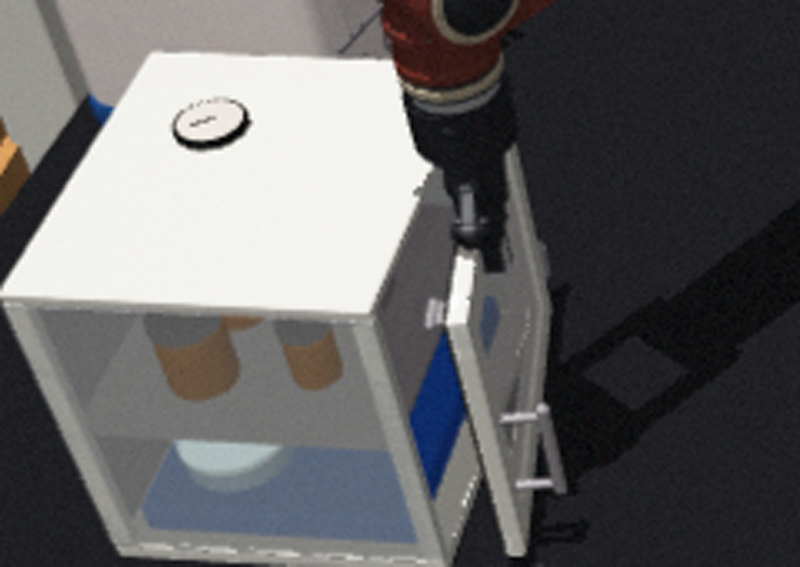

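Run:
```python
from h import *
for q in [(468,320),(448,322)]:
  p=plane("scene",(q[0]/3.333+20,q[1]/3.333+150),.2845)[:2];d=p-H;print(p,np.hypot(*d),np.arctan2(d[1],d[0]))
p=plane("side",(57/4+250,198/4+110),.2845)[:2];d=p-H;print(p,np.hypot(*d),np.arctan2(d[1],d[0]))
```

```text
[ 0.69843378 -0.32723603] 0.2910233556665036 0.19630796259259012
[ 0.7019541 -0.3411509] 0.29211387243453574 0.14721748248823863
[ 0.69700212 -0.32897789] 0.28928296489229405 0.19136758091593423
```

The door is at about 0.14 rad, as the model predicts. I'll slow down now.

Call:
play_rows(commands=[{"dx": -0.4,"dy": 0,"dz": 0,"rx": 0,"ry": 0,"rz": 0.02,"claw": 1},{"dx": -0.8,"dy": 0,"dz": 0,"rx": 0,"ry": 0,"rz": 0.035,"claw": 1},{"dx": -1.1,"dy": 0,"dz": 0,"rx": 0,"ry": 0,"rz": 0.05,"claw": 1},{"dx": -1.4,"dy": 0,"dz": 0,"rx": 0,"ry": 0,"rz": 0.065,"claw": 1},{"dx": -1.7,"dy": 0,"dz": 0,"rx": 0,"ry": 0,"rz": 0.08,"claw": 1}])

```text
time: 5.2
tool_pos: [0.62, -0.3508, 0.2624]
tool_rot: [-0.002, 0.667, 0.745, -0.0]
contact_force: [0.6, 0.6, -0.0]
gripper_width: 0.003
```

Call:
play_rows(commands=[{"dx": -0.15,"dy": 0,"dz": 0,"rx": 0,"ry": 0,"rz": 0.01,"claw": 1},{"dx": -0.3,"dy": 0,"dz": 0,"rx": 0,"ry": 0,"rz": 0.015,"claw": 1}])

```text
time: 5.4
tool_pos: [0.6204, -0.354, 0.2624]
tool_rot: [-0.002, 0.673, 0.74, -0.0]
contact_force: [-0.1, -0.1, 0.3]
gripper_width: 0.0
```

Run:
```python
from h import *
go([door(t,.010,.262) for t in (.04,.02,0)])
```

```text
t 5.4 pos [ 0.6204 -0.354   0.2624] yaw 1.666 F [-0.1 -0.1  0.3] g 0.0
[-0.13  0.07  0.04] [-0.003 -0.002  0.005]
[-0.55  0.09  0.04] [-0.003 -0.002  0.025]
[-0.97  0.09  0.03] [-0.003 -0.002  0.045]
```

Call:
play_rows(commands=[{"dx": -0.1,"dy": 0,"dz": 0,"rx": 0,"ry": 0,"rz": 0.005,"claw": 1},{"dx": -0.2,"dy": 0,"dz": 0,"rx": 0,"ry": 0,"rz": 0.01,"claw": 1},{"dx": -0.3,"dy": 0,"dz": 0,"rx": 0,"ry": 0,"rz": 0.015,"claw": 1}])

```text
time: 5.7
tool_pos: [0.6207, -0.357, 0.2624]
tool_rot: [-0.002, 0.678, 0.735, -0.0]
contact_force: [0.5, -0.2, 0.1]
gripper_width: -0.002
```

Call:
play_rows(commands=[{"dx": -0.1,"dy": 0,"dz": 0,"rx": 0,"ry": 0,"rz": 0.005,"claw": 1},{"dx": -0.2,"dy": 0,"dz": 0,"rx": 0,"ry": 0,"rz": 0.01,"claw": 1}])

```text
time: 5.9
tool_pos: [0.6209, -0.359, 0.2624]
tool_rot: [-0.002, 0.682, 0.731, -0.0]
contact_force: [0.2, 0.0, 0.5]
gripper_width: 0.003
```

Call:
play_rows(commands=[{"dx": -0.1,"dy": 0,"dz": 0,"rx": 0,"ry": 0,"rz": 0.005,"claw": 1},{"dx": -0.2,"dy": 0,"dz": 0,"rx": 0,"ry": 0,"rz": 0.01,"claw": 1}])

```text
time: 6.1
tool_pos: [0.621, -0.3603, 0.2623]
tool_rot: [-0.002, 0.686, 0.728, 0.0]
contact_force: [-0.9, 4.7, 0.9]
gripper_width: -0.004
```

The roller now resists with 4.7 N. I'll creep over the crown.

Call:
play_rows(commands=[{"dx": -0.15,"dy": 0,"dz": 0,"rx": 0,"ry": 0,"rz": 0.005,"claw": 1},{"dx": -0.2,"dy": 0,"dz": 0,"rx": 0,"ry": 0,"rz": 0.005,"claw": 1}])

```text
time: 6.3
tool_pos: [0.6211, -0.361, 0.2624]
tool_rot: [-0.004, 0.688, 0.726, 0.001]
contact_force: [-2.1, 6.2, 0.8]
gripper_width: -0.003
```

Call:
play_rows(commands=[{"dx": -0.15,"dy": 0,"dz": 0,"rx": 0,"ry": 0,"rz": 0.005,"claw": 1},{"dx": -0.2,"dy": 0,"dz": 0,"rx": 0,"ry": 0,"rz": 0.005,"claw": 1}])

```text
time: 6.5
tool_pos: [0.6212, -0.3615, 0.2624]
tool_rot: [-0.005, 0.689, 0.725, 0.002]
contact_force: [-1.9, 6.4, 1.6]
gripper_width: -0.002
```

Call:
play_rows(commands=[{"dx": -0.15,"dy": 0,"dz": 0,"rx": 0,"ry": 0,"rz": 0.005,"claw": 1},{"dx": -0.2,"dy": 0,"dz": 0,"rx": 0,"ry": 0,"rz": 0.005,"claw": 1}])

```text
time: 6.7
tool_pos: [0.6214, -0.3621, 0.2625]
tool_rot: [-0.006, 0.691, 0.723, 0.002]
contact_force: [-1.0, 5.4, 1.0]
gripper_width: -0.0
```

Call:
play_rows(commands=[{"dx": -0.2,"dy": 0,"dz": 0,"rx": 0,"ry": 0,"rz": 0.005,"claw": 1},{"dx": -0.25,"dy": 0,"dz": 0,"rx": 0,"ry": 0,"rz": 0.005,"claw": 1}])

```text
time: 6.9
tool_pos: [0.6215, -0.3641, 0.2625]
tool_rot: [-0.007, 0.692, 0.722, 0.003]
contact_force: [-1.2, 2.8, 0.7]
gripper_width: 0.002
```

Call:
play_rows(commands=[{"dx": -0.2,"dy": 0,"dz": 0,"rx": 0,"ry": 0,"rz": 0.005,"claw": 1},{"dx": -0.25,"dy": 0,"dz": 0,"rx": 0,"ry": 0,"rz": 0.005,"claw": 1}])

```text
time: 7.1
tool_pos: [0.6216, -0.3675, 0.2624]
tool_rot: [-0.006, 0.694, 0.72, 0.002]
contact_force: [-0.1, -0.9, -0.7]
gripper_width: -0.003
```

The force has gone, so the crown has been passed. I'll check whether the door is home.

```bash
cat > look.py <<'E'
import sys
from h import *
from plant import grab_frame
t=sys.argv[1]
go([])
a=grab_frame("side"); b=grab_frame("scene")
A=cv2.resize(a[110:250,250:370],None,fx=3.2,fy=3.2,interpolation=2);B=cv2.resize(b[160:300,130:230],None,fx=3.2,fy=3.2,interpolation=2)
cv2.imwrite(f"pics/{t}.png",np.hstack([A,B]))
E
python3 look.py d4
```

```text
t 7.1 pos [ 0.6216 -0.3675  0.2624] yaw 1.606 F [-0.1 -0.9 -0.7] g -0.0
```

View pics/d4.png

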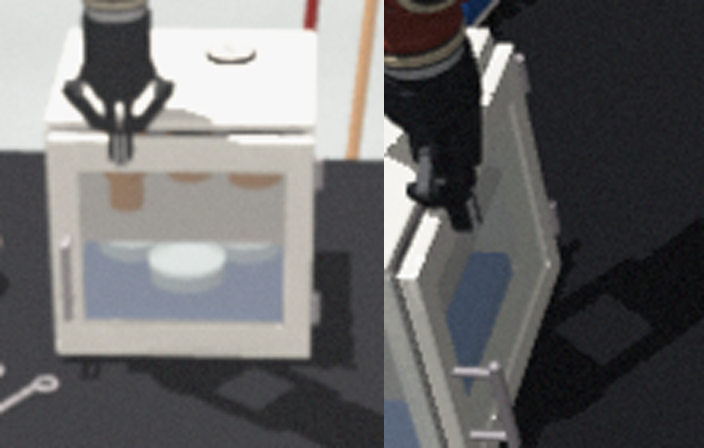

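It looks shut. I'll confirm by following gently until the fingers touch the stop.

Call:
play_rows(commands=[{"dx": -0.1,"dy": 0,"dz": 0,"rx": 0,"ry": 0,"rz": 0,"claw": 1},{"dx": -0.2,"dy": 0,"dz": 0,"rx": 0,"ry": 0,"rz": 0,"claw": 1}])

```text
time: 7.4
tool_pos: [0.6215, -0.3698, 0.2623]
tool_rot: [-0.006, 0.694, 0.719, 0.002]
contact_force: [0.3, 0.1, -0.4]
gripper_width: 0.001
```

Call:
play_rows(commands=[{"dx": -0.1,"dy": 0,"dz": 0,"rx": 0,"ry": 0,"rz": 0,"claw": 1},{"dx": -0.15,"dy": 0,"dz": 0,"rx": 0,"ry": 0,"rz": 0,"claw": 1}])

```text
time: 7.6
tool_pos: [0.6215, -0.3699, 0.2623]
tool_rot: [-0.008, 0.694, 0.72, 0.003]
contact_force: [-1.3, 6.1, 1.5]
gripper_width: 0.001
```

Firm contact at y = -0.370, 11 mm (0.052 rad) past where the roller began to resist, so the door is on its stop. I'll back away.

Call:
play_rows(commands=[{"dx": 1,"dy": 0,"dz": 0,"rx": 0,"ry": 0,"rz": 0,"claw": 1},{"dx": 3,"dy": 0,"dz": 0,"rx": 0,"ry": 0,"rz": 0,"claw": 1},{"dx": 6,"dy": 0,"dz": 0,"rx": 0,"ry": 0,"rz": 0,"claw": 1},{"dx": 9,"dy": 0,"dz": -3,"rx": 0,"ry": 0,"rz": 0,"claw": 1},{"dx": 12,"dy": 0,"dz": -6,"rx": 0,"ry": 0,"rz": 0,"claw": 1}])

```text
time: 8.1
tool_pos: [0.6167, -0.2483, 0.3231]
tool_rot: [-0.009, 0.694, 0.72, 0.003]
contact_force: [1.6, 0.6, 0.7]
gripper_width: -0.001
```

```bash
python3 look.py d5
python3 - <<'E'
from h import *
go([(.58,.058,.28,3.01)])
E
```

```text
t 8.1 pos [ 0.6167 -0.2483  0.3231] yaw 1.607 F [1.6 0.6 0.7] g -0.0
t 8.2 pos [ 0.6194 -0.2473  0.3314] yaw 1.611 F [-0.1 -0.4  1.9] g 0.0
[30.61 -2.72  5.46] [ 0.01  -0.007 -1.399]
```

View pics/d5.png

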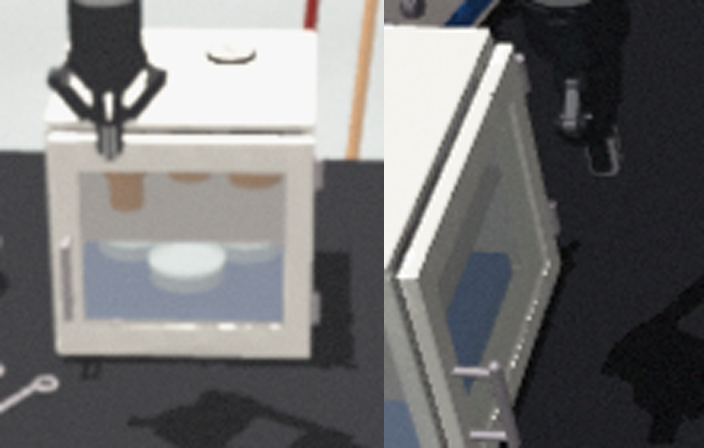

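The door stays shut: its top edge runs parallel to the cabinet's front edge. Now to the hover above the carrier.

Call:
play_rows(commands=[{"dx": 30,"dy": -2.7,"dz": 2,"rx": 0,"ry": 0,"rz": -1.4,"claw": 0},{"dx": 30,"dy": -2.7,"dz": 2,"rx": 0,"ry": 0,"rz": -1.4,"claw": 0},{"dx": 30,"dy": -2.7,"dz": 2,"rx": 0,"ry": 0,"rz": -1.4,"claw": 0},{"dx": 30,"dy": -2.7,"dz": 2,"rx": 0,"ry": 0,"rz": -1.4,"claw": 0},{"dx": 30,"dy": -2.7,"dz": 2,"rx": 0,"ry": 0,"rz": -1.4,"claw": 0}])

```text
time: 8.7
tool_pos: [0.586, -0.0006, 0.3157]
tool_rot: [-0.003, 0.38, 0.925, 0.005]
contact_force: [0.7, 0.2, 1.1]
gripper_width: 0.843
```

Run:
```python
from h import *
go([(.58,.058,.30,3.01)])
```

```text
t 8.7 pos [ 0.586  -0.0006  0.3157] yaw 2.363 F [0.7 0.2 1.1] g 0.84
[4.53 3.74 1.63] [ 0.009 -0.007 -0.647]
```

Call:
play_rows(commands=[{"dx": 4.5,"dy": 3.7,"dz": 1.6,"rx": 0.009,"ry": -0.007,"rz": -0.65,"claw": 0},{"dx": 4.5,"dy": 3.7,"dz": 1.6,"rx": 0.009,"ry": -0.007,"rz": -0.65,"claw": 0},{"dx": 4.5,"dy": 3.7,"dz": 1.6,"rx": 0.009,"ry": -0.007,"rz": -0.65,"claw": 0},{"dx": 4.5,"dy": 3.7,"dz": 1.6,"rx": 0.009,"ry": -0.007,"rz": -0.65,"claw": 0},{"dx": 4.5,"dy": 3.7,"dz": 1.6,"rx": 0.009,"ry": -0.007,"rz": -0.65,"claw": 0}])

```text
time: 9.2
tool_pos: [0.5793, 0.0583, 0.2996]
tool_rot: [0.0, 0.062, 0.998, -0.0]
contact_force: [-0.7, -0.2, -0.5]
gripper_width: 1.0
```

Run:
```python
from h import *
from plant import grab_frame
go([(.58,.058,.30,3.01)])
np.save("pose.npy",np.r_[monitor.state()['tool_pos'],monitor.state()['tool_rot']])
cv2.imwrite("pics/w5.png",grab_frame("wrist"))
```

```text
t 9.2 pos [0.5793 0.0583 0.2996] yaw 3.018 F [-0.7 -0.2 -0.5] g 1.0
[-0.07 -0.02 -0.04] [-0.     0.     0.008]
```

View pics/w5.png

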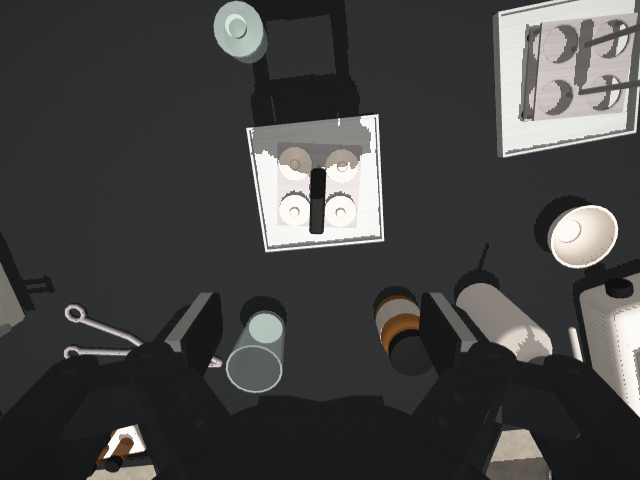

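```bash
cat >> h.py <<'E'
def wray(pose,uv,zz):
    c=camera_params("wrist");T=c['tool_from_camera'];w,x,y,z=pose[3:];M=R.from_quat([x,y,z,w]).as_matrix()
    d=M@T[:3,:3]@np.array([(uv[0]-c['cx'])/c['fx'],(uv[1]-c['cy'])/c['fy'],1.]);o=M@T[:3,3]+pose[:3]
    return o+d*(zz-o[2])/d[2]
E
python3 - <<'E'
import cv2
a=cv2.imread("pics/w5.png")
cv2.imwrite("pics/w5c.png",cv2.resize(a[100:260,240:400],None,fx=5,fy=5,interpolation=2)[:600])
cv2.imwrite("pics/w5c.png",cv2.resize(a[130:250,240:400],None,fx=5,fy=5,interpolation=2))
E
```

```text
(no output)
```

View pics/w5c.png

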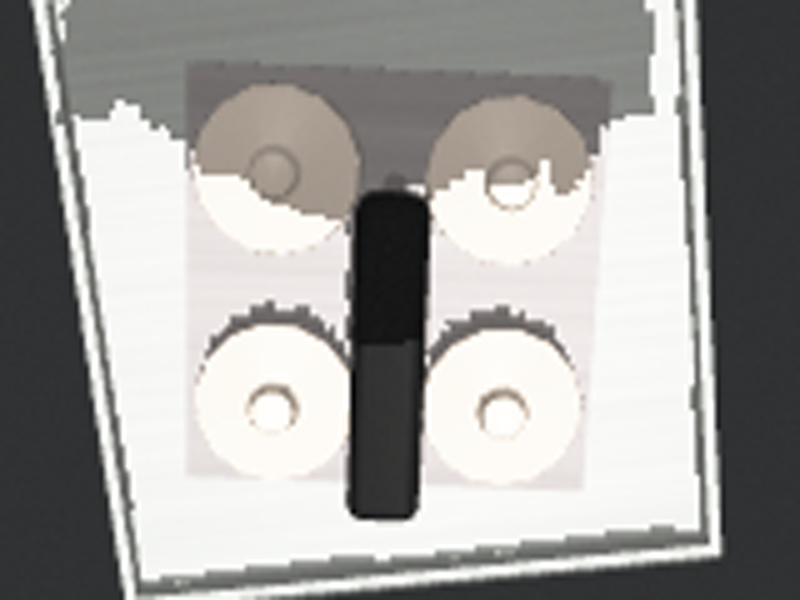

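Run:
```python
from h import *
po=np.load("pose.npy")
e=[wray(po,(u/5+240,v/5+130),.132) for u,v in [(393,192),(383,518)]]
print(e,np.linalg.norm(e[0]-e[1]),(e[0]+e[1])/2,np.arctan2(*(e[0]-e[1])[[1,0]]))
lids=[wray(po,(u/5+240,v/5+130),.060) for u,v in [(275,172),(512,182),(503,413),(272,410)]]
print(np.mean(lids,0));
```

```text
[array([0.53615971, 0.06113208, 0.132     ]), array([0.59721483, 0.05144914, 0.132     ])] 0.061818176735185526 [0.56668727 0.05629061 0.132     ] 2.984309032874765
[0.56639015 0.05623673 0.06      ]
```

The grip centre is at (0.5667, 0.0563) and the tool yaw needed is 2.984. The lid centres agree to within 1 mm.

Run:
```python
from h import *
go([(.5667,.0563,z,2.984) for z in (.25,.20,.16,.12,.104)])
```

```text
t 9.25 pos [0.5793 0.0582 0.2997] yaw 3.018 F [ 0.5 -0.3  0.3] g 1.0
[ 1.23 -0.34  4.97] [-0.     0.     0.034]
[ 1.23 -0.34  9.97] [-0.     0.     0.034]
[ 1.23 -0.34 13.97] [-0.     0.     0.034]
[ 1.23 -0.34 17.97] [-0.     0.     0.034]
[ 1.23 -0.33 19.57] [-0.     0.     0.034]
```

Call:
play_rows(commands=[{"dx": 1.2,"dy": -0.35,"dz": 3,"rx": 0,"ry": 0,"rz": 0.034,"claw": 0},{"dx": 1.23,"dy": -0.35,"dz": 6,"rx": 0,"ry": 0,"rz": 0.034,"claw": 0},{"dx": 1.23,"dy": -0.35,"dz": 9,"rx": 0,"ry": 0,"rz": 0.034,"claw": 0},{"dx": 1.23,"dy": -0.34,"dz": 11,"rx": 0,"ry": 0,"rz": 0.034,"claw": 0},{"dx": 1.23,"dy": -0.34,"dz": 12,"rx": 0,"ry": 0,"rz": 0.034,"claw": 0}])

```text
time: 9.75
tool_pos: [0.5649, 0.0565, 0.1766]
tool_rot: [-0.002, 0.079, 0.997, -0.0]
contact_force: [-0.3, 0.2, 0.3]
gripper_width: 0.999
```

Run:
```python
from h import *
from plant import grab_frame
go([(.5667,.0563,z,2.984) for z in (.12,.104)])
np.save("pose.npy",np.r_[monitor.state()['tool_pos'],monitor.state()['tool_rot']])
cv2.imwrite("pics/w6.png",grab_frame("wrist"))
```

```text
t 9.75 pos [0.5649 0.0565 0.1766] yaw 2.983 F [-0.3  0.2  0.3] g 1.0
[-0.21  0.01  5.66] [-0.001 -0.004 -0.001]
[-0.21  0.01  7.26] [-0.001 -0.004 -0.001]
```

View pics/w6.png

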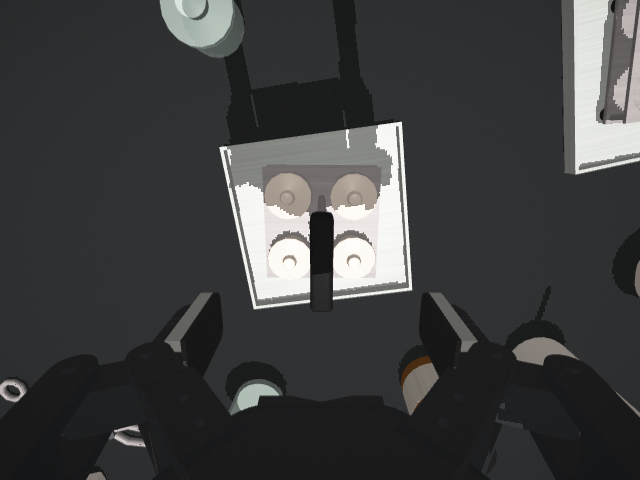

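Run:
```python
from h import *
po=np.load("pose.npy")
e=[wray(po,(u,v),.132) for u,v in [(321.5,212),(321,311)]]
print(e,np.linalg.norm(e[0]-e[1]),(e[0]+e[1])/2,np.arctan2(*(e[0]-e[1])[[1,0]]))
```

```text
[array([0.53429305, 0.06130016, 0.132     ]), array([0.59652629, 0.05102194, 0.132     ])] 0.0630762931288927 [0.56540967 0.05616105 0.132     ] 2.9779136797886077
```

Consistent, at (0.566, 0.056). I'll descend the rest of the way and close.

Call:
play_rows(commands=[{"dx": -0.1,"dy": 0,"dz": 2.5,"rx": 0,"ry": -0.004,"rz": 0,"claw": 0},{"dx": -0.1,"dy": 0,"dz": 5,"rx": 0,"ry": -0.004,"rz": 0,"claw": 0},{"dx": -0.1,"dy": 0,"dz": 6.5,"rx": 0,"ry": -0.004,"rz": 0,"claw": 0},{"dx": -0.1,"dy": 0,"dz": 7.2,"rx": 0,"ry": -0.004,"rz": 0,"claw": 0},{"dx": -0.1,"dy": 0,"dz": 7.2,"rx": 0,"ry": -0.004,"rz": 0,"claw": 0}])

```text
time: 10.3
tool_pos: [0.5652, 0.0563, 0.1037]
tool_rot: [-0.001, 0.079, 0.997, -0.001]
contact_force: [0.4, -0.1, 1.0]
gripper_width: 1.001
```

Call:
play_rows(commands=[{"dx": 0,"dy": 0,"dz": 0,"rx": 0,"ry": 0,"rz": 0,"claw": 0.6},{"dx": 0,"dy": 0,"dz": 0,"rx": 0,"ry": 0,"rz": 0,"claw": 0.72},{"dx": 0,"dy": 0,"dz": 0,"rx": 0,"ry": 0,"rz": 0,"claw": 0.78}])

```text
time: 10.6
tool_pos: [0.566, 0.0563, 0.105]
tool_rot: [0.0, 0.079, 0.997, -0.001]
contact_force: [0.2, 0.1, -0.3]
gripper_width: 0.512
```

Run:
```python
from h import *
from plant import grab_frame
go([(.5660,.0563,z,2.98) for z in (.104,)])
cv2.imwrite("pics/w7.png",grab_frame("wrist"))
a=grab_frame("side");cv2.imwrite("pics/s7.png",cv2.resize(a[220:320,230:360],None,fx=5,fy=5,interpolation=2))
```

```text
t 10.6 pos [0.566  0.0563 0.105 ] yaw 2.983 F [ 0.2  0.1 -0.3] g 0.51
[ 0.  -0.   0.1] [-0.001  0.001  0.003]
```

View pics/w7.png

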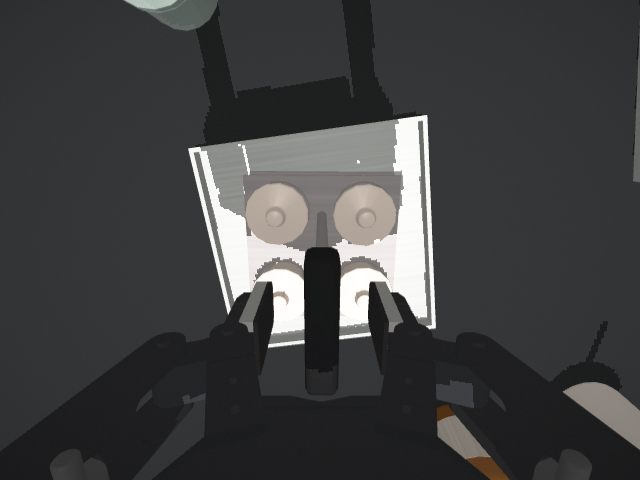

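View pics/s7.png

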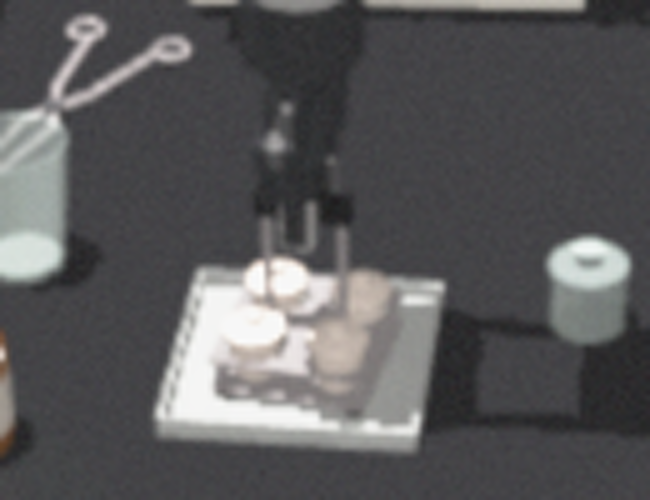

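The grip is centred between the pads at wrist (322,320), and the side view shows the pads mid-bar. Closing fully.

Call:
play_rows(commands=[{"dx": 0,"dy": 0,"dz": 0.1,"rx": 0,"ry": 0,"rz": 0,"claw": 0.75},{"dx": 0,"dy": 0,"dz": 0.1,"rx": 0,"ry": 0,"rz": 0,"claw": 0.8},{"dx": 0,"dy": 0,"dz": 0.1,"rx": 0,"ry": 0,"rz": 0,"claw": 0.9},{"dx": 0,"dy": 0,"dz": 0.1,"rx": 0,"ry": 0,"rz": 0,"claw": 1},{"dx": 0,"dy": 0,"dz": 0.1,"rx": 0,"ry": 0,"rz": 0,"claw": 1}])

```text
time: 11.2
tool_pos: [0.5658, 0.0566, 0.1036]
tool_rot: [-0.0, 0.079, 0.997, -0.0]
contact_force: [0.3, 1.3, 0.3]
gripper_width: 0.153
```

Call:
play_rows(commands=[{"dx": 0,"dy": 0,"dz": 0,"rx": 0,"ry": 0,"rz": 0,"claw": 1},{"dx": 0,"dy": 0,"dz": 0,"rx": 0,"ry": 0,"rz": 0,"claw": 1}])

```text
time: 11.4
tool_pos: [0.5658, 0.0567, 0.1036]
tool_rot: [-0.0, 0.079, 0.997, -0.0]
contact_force: [0.6, 1.1, 0.6]
gripper_width: 0.153
```

The opening is 0.153 × 85 = 13 mm, so the grip is held. I'll lift gently.

Call:
play_rows(commands=[{"dx": 0,"dy": 0,"dz": -0.1,"rx": 0,"ry": 0,"rz": 0,"claw": 1},{"dx": 0,"dy": 0,"dz": -0.3,"rx": 0,"ry": 0,"rz": 0,"claw": 1},{"dx": 0,"dy": 0,"dz": -0.6,"rx": 0,"ry": 0,"rz": 0,"claw": 1},{"dx": 0,"dy": 0,"dz": -0.9,"rx": 0,"ry": 0,"rz": 0,"claw": 1},{"dx": 0,"dy": 0,"dz": -1.1,"rx": 0,"ry": 0,"rz": 0,"claw": 1}])

```text
time: 11.9
tool_pos: [0.5656, 0.0566, 0.1146]
tool_rot: [-0.0, 0.079, 0.997, -0.0]
contact_force: [0.2, 0.8, -6.1]
gripper_width: 0.153
```

Run:
```python
from h import *
from plant import grab_frame
go([(.5658,.0567,.2036,2.983)])
a=grab_frame("side");cv2.imwrite("pics/s8.png",cv2.resize(a[220:320,230:360],None,fx=5,fy=5,interpolation=2))
```

```text
t 11.9 pos [0.5656 0.0566 0.1146] yaw 2.983 F [ 0.2  0.8 -6.1] g 0.15
[-0.01  0.01 -8.9 ] [-0.001 -0.    -0.   ]
```

View pics/s8.png

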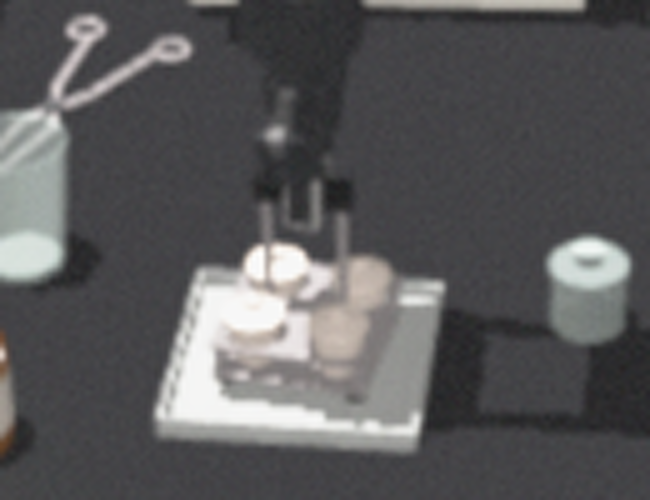

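It is lifted level, with a 6.1 N load (about 0.6 kg) and all four crucibles in place. Continuing.

Call:
play_rows(commands=[{"dx": 0,"dy": 0,"dz": -0.3,"rx": 0,"ry": 0,"rz": 0,"claw": 1},{"dx": 0,"dy": 0,"dz": -0.8,"rx": 0,"ry": 0,"rz": 0,"claw": 1},{"dx": 0,"dy": 0,"dz": -1.4,"rx": 0,"ry": 0,"rz": 0,"claw": 1},{"dx": 0,"dy": 0,"dz": -2.0,"rx": 0,"ry": 0,"rz": 0,"claw": 1},{"dx": 0,"dy": 0,"dz": -2.5,"rx": 0,"ry": 0,"rz": 0,"claw": 1}])

```text
time: 12.45
tool_pos: [0.5663, 0.0566, 0.1411]
tool_rot: [0.001, 0.079, 0.997, -0.0]
contact_force: [-0.5, 0.6, -5.1]
gripper_width: 0.157
```

Call:
play_rows(commands=[{"dx": 0,"dy": 0,"dz": -0.5,"rx": 0,"ry": 0,"rz": 0,"claw": 1},{"dx": 0,"dy": 0,"dz": -1.1,"rx": 0,"ry": 0,"rz": 0,"claw": 1},{"dx": 0,"dy": 0,"dz": -1.7,"rx": 0,"ry": 0,"rz": 0,"claw": 1},{"dx": 0,"dy": 0,"dz": -2.3,"rx": 0,"ry": 0,"rz": 0,"claw": 1},{"dx": 0,"dy": 0,"dz": -2.8,"rx": 0,"ry": 0,"rz": 0,"claw": 1}])

```text
time: 12.95
tool_pos: [0.5664, 0.0566, 0.1698]
tool_rot: [0.001, 0.079, 0.997, -0.0]
contact_force: [0.1, 0.3, -5.2]
gripper_width: 0.153
```

Call:
play_rows(commands=[{"dx": 0,"dy": 0,"dz": -0.5,"rx": 0,"ry": 0,"rz": 0,"claw": 1},{"dx": 0,"dy": 0,"dz": -1.1,"rx": 0,"ry": 0,"rz": 0,"claw": 1},{"dx": 0,"dy": 0,"dz": -1.7,"rx": 0,"ry": 0,"rz": 0,"claw": 1},{"dx": 0,"dy": 0,"dz": -2.2,"rx": 0,"ry": 0,"rz": 0,"claw": 1},{"dx": 0,"dy": 0,"dz": -2.6,"rx": 0,"ry": 0,"rz": 0,"claw": 1}])

```text
time: 13.45
tool_pos: [0.5664, 0.0566, 0.1964]
tool_rot: [0.001, 0.079, 0.997, -0.0]
contact_force: [0.4, 0.3, -5.3]
gripper_width: 0.151
```

Run:
```python
from h import *
go([(.5658,.0567,.2036,2.983)])
```

```text
t 13.45 pos [0.5664 0.0566 0.1964] yaw 2.983 F [ 0.4  0.3 -5.3] g 0.15
[ 0.06 -0.   -0.72] [-0.     0.002 -0.   ]
```

Call:
play_rows(commands=[{"dx": 0,"dy": 0,"dz": -0.3,"rx": 0,"ry": 0.002,"rz": 0,"claw": 1},{"dx": 0,"dy": 0,"dz": -0.6,"rx": 0,"ry": 0.002,"rz": 0,"claw": 1},{"dx": 0,"dy": 0,"dz": -0.7,"rx": 0,"ry": 0.002,"rz": 0,"claw": 1},{"dx": 0,"dy": 0,"dz": -0.7,"rx": 0,"ry": 0.002,"rz": 0,"claw": 1},{"dx": 0,"dy": 0,"dz": -0.7,"rx": 0,"ry": 0.002,"rz": 0,"claw": 1}])

```text
time: 13.95
tool_pos: [0.5663, 0.0566, 0.2031]
tool_rot: [-0.0, 0.079, 0.997, -0.0]
contact_force: [-0.8, -0.2, -6.8]
gripper_width: 0.154
```

Call:
play_rows(commands=[{"dx": 0,"dy": 0,"dz": 0,"rx": 0,"ry": 0,"rz": 0,"claw": 1},{"dx": 0,"dy": 0,"dz": 0,"rx": 0,"ry": 0,"rz": 0,"claw": 1},{"dx": 0,"dy": 0,"dz": 0,"rx": 0,"ry": 0,"rz": 0,"claw": 1},{"dx": 0,"dy": 0,"dz": 0,"rx": 0,"ry": 0,"rz": 0,"claw": 1},{"dx": 0,"dy": 0,"dz": 0,"rx": 0,"ry": 0,"rz": 0,"claw": 1}])

```text
time: 14.45
tool_pos: [0.5663, 0.0566, 0.2031]
tool_rot: [-0.0, 0.079, 0.997, -0.0]
contact_force: [-0.4, -0.1, -5.8]
gripper_width: 0.145
```

Run:
```python
from h import *
from plant import grab_frame
go([])
cv2.imwrite("pics/f_scene.png",grab_frame("scene"))
a=grab_frame("side");cv2.imwrite("pics/f_side.png",cv2.resize(a[100:340,220:380],None,fx=2.5,fy=2.5,interpolation=2))
cv2.imwrite("pics/f_w.png",grab_frame("wrist"))
go([])
```

```text
t 14.45 pos [0.5663 0.0566 0.2031] yaw 2.983 F [-0.4 -0.1 -5.8] g 0.14
t 14.6 pos [0.5663 0.0566 0.2031] yaw 2.983 F [-0.5  0.4 -5.8] g 0.15
```

View pics/f_scene.png

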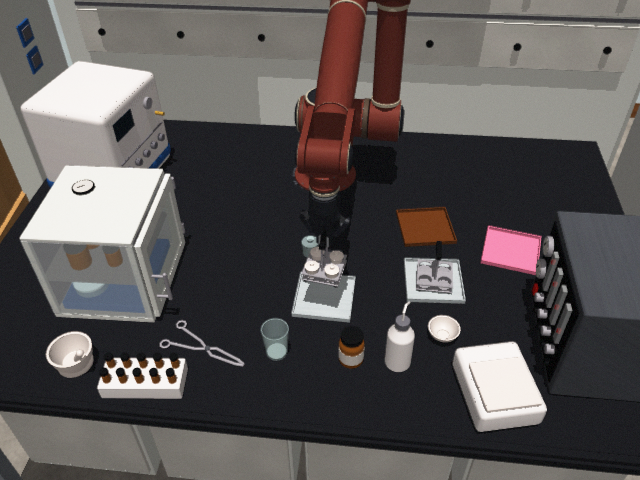

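View pics/f_side.png

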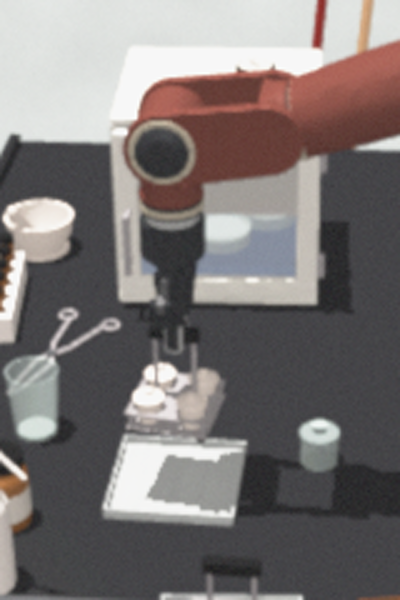

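View pics/f_w.png

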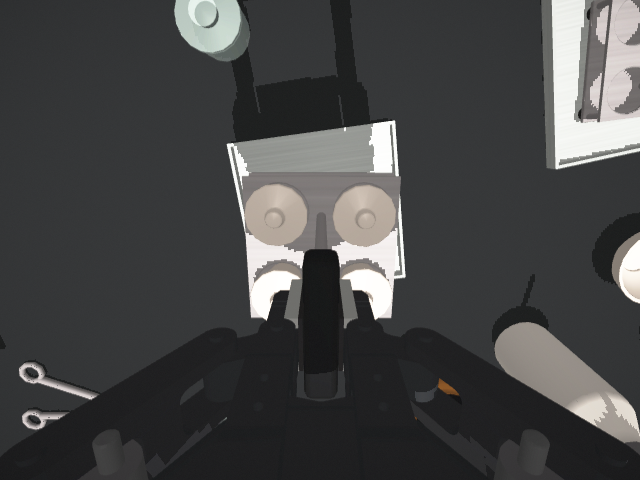

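The door is shut at scene (170,240). The carrier is level above its tray at scene (325,268) with all four crucibles seated, and nothing else has moved.

```bash
python3 -c "
from plant import ticket; print(ticket.job_done())"
```

```text
the job is handed in; nothing more can be done
None
```

The door is shut on its catch, and the loaded carrier is held in the gripper about 10 cm above its tray. I handed the job in at about 14.6 s of the 54 s allowed.

- **Door:** I pushed it shut at the top rail with closed fingers, slowing to about 10 mm/s or less for the roller. The resistance peaked at about 6.5 N, then dropped away, and the fingers met a firm stop 11 mm (about 0.05 rad) further on. The pictures taken after I backed off, including the final ones, show it staying shut.
- **Carrier:** I took the loaded carrier by its black grip and lifted it straight up by 9.95 cm. The load reads steady at about 5.8 N (0.6 kg), with 13 mm between the pads. In the final pictures it hangs level with all four crucibles seated, and nothing else on the bench appears to have moved.

No check failed or disagreed. One move call was refused at the start because it left out some keys, and nothing moved.

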